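# Feed an angle bracket under the sprung guard of a bench punch

### The arm

A 7-joint arm with a two-finger parallel gripper is mounted at the origin on the work surface. World frame = base frame: x ahead of the robot, y to its left, z up, the work surface at z = 0. Lengths are in mm, angles in rad, forces in N, time in s.
With the tool pointing down it reaches from about 400 to 875 mm from the base axis. Payload 4.4 kg.
Tool frame: the origin (TCP) lies midway between the tips of the shut fingers; the grasp point (between the pads) lies 19 mm behind it; z points along the fingers, y is the line along which they close (so a half turn about z gives the same grasp; the last joint's range is limited). The gripper opens to 85 mm and grips with 20 to 120 N. Pads are 22 mm wide; open, the fingers measure 114 mm over their backs; the gripper's body (76 mm by 85 mm) begins 54 mm behind the grasp point. The pads swing forward as they close: fully open they stand 13 mm farther back than shut.
Start: joints at [-1.172, 0.628, 0.038, 1.517, -0.027, 0.996, -0.02], TCP at [291.338, 581.068, 205.713] pointing down, gripper open.
Joint ranges: [-3.06, 3.06], [-0.37, 2.12], [-1.25, 1.32], [0.18, 2.47], [-1.1, 4.24], [0.23, 1.98], [-2.94, 2.94]. Speed limits (rad/s): [2.57, 2.57, 3.14, 3.14, 3.14, 3.14, 3.14].

### API

Orientations are given as [roll, pitch, yaw] about the fixed x, y, z axes, in that order (R = Rz(yaw) Ry(pitch) Rx(roll)).
In Python, from cell import read_state, get_image, finish_job gives the robot as it stands.
- The arm moves only by the tool send_rows, never from a script. Its argument "series" is a list of rows, each an object of numbers: "ax", "ay", "az": the turn, a rotation vector about the tool's x, y, z in rad; "dx", "dy", "dz": the shift along the tool's x, y, z in cm; "hand": the closure, from 0 (fully open) to 1 (shut). In form: [{"ax": .., "ay": .., "az": .., "dx": .., "dy": .., "dz": .., "hand": ..}, ...]. A call has 1 to 10 rows; each row is the pose to reach, as a shift and turn from the pose commanded when the call began, along the tool's axes at that moment; what a row does not reach only later rows make up. A row lasts 1/10 s, in which the tool goes at most 50 mm and 8.59 degrees, less where a joint would pass 70% of its speed; a pose out of reach is approached as far as the arm can. A call with a gripper value outside its range is refused whole. The fingers move at their own pace and stop on an object; the grip force is fixed at half the most. Time passes only in rows, so rows that repeat a pose let the fingers close. It gives the time, the measured TCP pose, the force, the opening and the grip force at its end, in the units of the state.
- read_state(): the state, without advancing time (a new reading comes with each control period).
- get_image(name): name is "side" or "top" or "wrist"; returns a dict with "pixels" (480x640x3 uint8, red, green, blue), "mtx" (3x3 intrinsics, pixels), "R" (3x3) and "t" (3): a world point X has camera coordinates R X + t. Camera axes: x right, y down, z forward; pixel columns grow to the right and rows downward; lengths in mm; the calibration is good to about 2 mm. The wrist camera is an equidistant fisheye: a pixel r from the principal point sees the ray r / f radians off the axis. A picture is of the moment at which its call begins. There is no depth.
- finish_job(): hands the job in; it is judged then, once.
The state is a dict: "clock": time; "qpos": joint angles; "qd": joint speeds; "tau": joint torques, N m; "eef_pos": TCP position; "tool_rot": TCP orientation; "force": force on the tool from outside, world axes, zero at the start; "torque": the same for the moment, N m; "width": finger opening in mm; "gripper_force": force on a finger pad.
Only numpy, scipy, OpenCV 4.12 (cv2) and the standard library are available. Lean on these libraries where they do the work, as an engineer would, in place of code of your own. Each camera call takes 0.05 s, during which the arm holds its last target. There are 200 camera calls.

### The job

A steel angle bracket lies on the infeed table of the bench punch, just outside the spring-closed entry guard. With one fingertip push the guard's lift bar over towards the robot to raise the guard and hold it up, and meanwhile with the other fingertip push the bracket along the table under the guard until it is fully home against the back stop; only then let the guard close down on it. Slide the bracket, never lift or tip it, and leave the loose things around it where they are.

Things in the scene. Friction and masses are not known exactly. Their poses are not given: they have to be found in the camera images.
- punch: Bench punch: dark C-frame, red ram cylinder (310 mm high), steel infeed table. Origin on the bench below the entry lip; x = feed direction (into the punch), y = across the table, away from the guard's hinge, z up. In mm: table top z 55, x -190 to 65, y -60 to 85. Guide rails along x, 8 high, inner faces y -24 and 24. Cylinder 82 across at x 60, above z 193. Upper jaw x 40 to 185, z 130 to 195.
- entry (a point): Centre of the entry, on the table top at x 0, y 0, z 55 mm in the punch's frame. Here the guard's turned-down lip (x -2 to 1, y -6 to 26, its edge 1.5 mm above the table) blocks the way while the guard is closed. Clear fixed side guards stand beyond it, x 29 to 95 at y -44 and 44, up to z 109.
- guard (a joint): Angle of the sprung guard, rad: 0 closed, 1.0 end of swing. Steel flap reaching 70 mm across the table from a hinge along the punch's x at y -44, z 67 mm. Pushing the lift bar towards the punch's -y (to the robot) swings it up. About 3 N at the bar starts it, 5 N at 0.5 rad; let go, it springs shut. Above 0.25 it clears the bracket; resting on the bracket's leg it reads 0.1 to 0.15.
- lift_bar (a point): Middle of the lift bar: round steel bar 8 mm thick along the punch's x, 182 mm long, with a post down to the hinge shaft at each end. With the guard closed it is 42 mm straight above the hinge, 109 mm above the bench. It is rigid with the guard and swings towards the punch's -y as the guard opens, by 42 mm x sin(angle). In front of the flap only the flat table lies below it.
- stop_face (a point): Centre of the back stop's face that the bracket's leading edge must meet: at x 62, y 0, z 58 mm in the punch's frame.
- bracket: Steel angle bracket, about 0.35 kg, 44 mm wide, 6 mm thick: a flat leg 120 mm long lying on the infeed table between the guide rails, and an upright leg 60 mm high at the end away from the punch. Origin at the heel: underside, mid width, on the outer face of the upright. Its x runs along the flat leg to the leading edge (at 120 mm), z up. Home, its origin is at x -58 mm in the punch's frame.
- done_bracket: Bystander: a finished bracket of the same shape with a 16 mm hole in its flat leg, on the bench on the robot's side of the punch; origin at its heel.
- spare_punch: Bystander: turned steel punch, 28 mm across and 50 mm high, upright on the infeed table beyond the far guide rail; origin under its centre.
- spare_die: Bystander: dark steel ring, 36 mm across and 20 mm high, on the infeed table beyond the far guide rail; origin under its centre.
- bolt_a: Bystander: hex bolt, 65 mm high, standing head down on the bench; origin under its centre.
- bolt_b: Bystander: hex bolt, 80 mm high, standing head down on the bench; origin under its centre.
- wrench: Bystander: open-ended wrench about 180 mm long lying on the bench on the far side of the punch from the robot; origin under its middle.
- oil_bottle: Bystander: white oil bottle, 56 mm across and 130 mm high, standing on the bench; origin under its centre.
Mind the look-alikes: they are no part of the job. Leave any purple or red look-alike of the bracket alone.

How it is judged:
By the outcome, as a careful person would: the job done as asked, in the order asked, and still so for the second after the job is handed in, with the robot touching nothing.
It also fails if it takes over 45 s, if anything falls off the work surface, if the arm or the gripper's body presses on something with over 40 N, if the wrist force passes 120 N, or if a joint passes its speed limit or range.

## Working session

There is one attempt and no reset: what is moved stays moved. The work goes in short steps, Python scripts to look and compute and a tool call to move; the robot and the scene stay as the last step left them, time stands still between calls to the robot, and variables do not carry over. Pictures are saved under pics/ and viewed, at most 10 in all, crops included, and the job is handed in when it is done.

Besides the shell and the picture viewer there is one more tool, called after "Emit:" as name(argument=value, ...), one argument or row to a line, values as JSON. send_rows: Moves the arm, as the interface text tells. Its arguments: {"type":"object","properties":{"series":{"type":"array","items":{"type":"object","properties":{"ax":{"type":"number"},"ay":{"type":"number"},"az":{"type":"number"},"dx":{"type":"number"},"dy":{"type":"number"},"dz":{"type":"number"},"hand":{"type":"number"}}}}},"required":["series"]}

```bash
mkdir -p pics; ls
python3 - <<'E'
from cell import *
import cv2,numpy as np
s=read_state();print({k:np.round(v,3).tolist() for k,v in s.items()})
for n in("side","top"):
    d=get_image(n);cv2.imwrite(f"pics/{n}0.png",d["pixels"][:,:,::-1]);print(n,d["mtx"],d["R"],d["t"])
    np.savez(f"{n}0.npz",**d)
E
```

```text
pics
{'clock': 0.0, 'qpos': [-1.172, 0.629, 0.038, 1.518, -0.027, 0.996, -0.02], 'qd': [-0.0, -0.001, -0.001, 0.001, 0.0, -0.001, -0.002], 'tau': [0.001, -56.339, 1.226, -19.344, 0.011, 0.01, 0.0], 'eef_pos': [291.04, 580.451, 204.76], 'tool_rot': [-3.14, 0.0, 2.677], 'force': [0.428, -0.791, 0.325], 'torque': [-0.02, -0.031, -0.041], 'gripper_force': 0.0, 'width': 85.342}
side [[466.12902301   0.         322.59750734]
 [  0.         466.12902301 241.09404095]
 [  0.           0.           1.        ]] [[ 0.9102641  -0.41401538 -0.00324711]
 [-0.26797206 -0.58315509 -0.76689055]
 [ 0.31561091  0.69894306 -0.6417697 ]] [-414.84323976  291.65619334  513.12218991]
top [[467.35977098   0.         324.41766714]
 [  0.         467.35977098 238.00493104]
 [  0.           0.           1.        ]] [[-0.02210816 -0.99967082  0.01301876]
 [-0.994808    0.02070298 -0.09964154]
 [ 0.09933922 -0.01515405 -0.99493823]] [112.76314179 524.40236534 880.40627327]
```

View pics/side0.png

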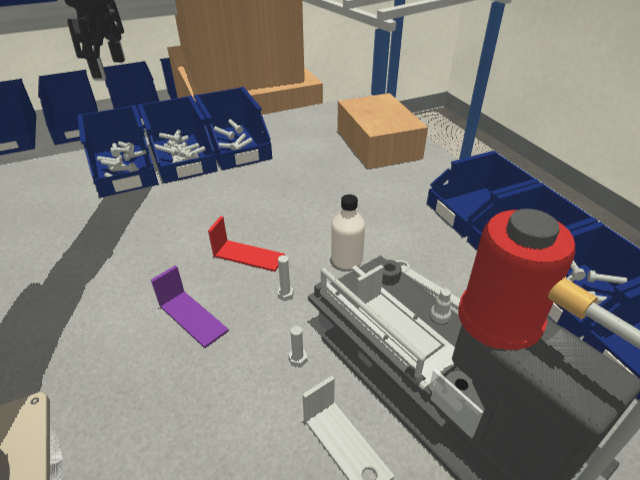

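View pics/top0.png

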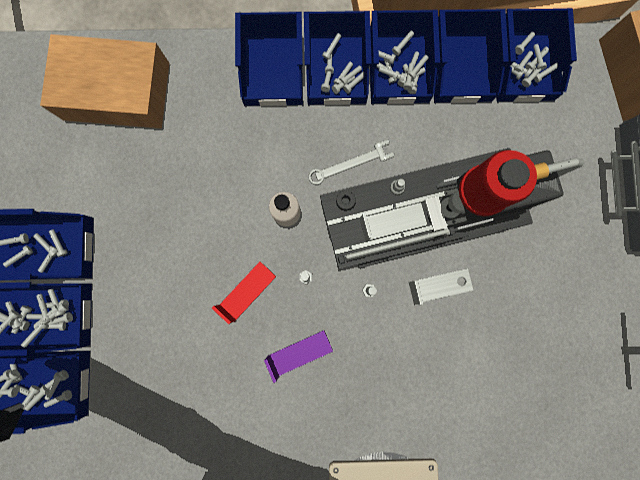

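The side view shows the punch at about (430,330) and the bracket on its table, with its upright at (368,285). The top view has the table at (330–450,190–265). There are three other brackets: purple (190,305), red (245,245) and a finished one with a hole (345,430), all on the bench in the side view. The gray one between the rails, at top (395,220), fits the description. I'll confirm it in an enlarged crop.

Run:
```python
import cv2
a=cv2.imread("pics/top0.png")[150:290,310:500];cv2.imwrite("pics/topc.png",cv2.resize(a,None,fx=4.2,fy=4.2,interpolation=cv2.INTER_CUBIC))
a=cv2.imread("pics/side0.png")[240:430,300:500];cv2.imwrite("pics/sidec.png",cv2.resize(a,None,fx=3.1,fy=3.1,interpolation=cv2.INTER_CUBIC))
```

```text
(no output)
```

View pics/topc.png

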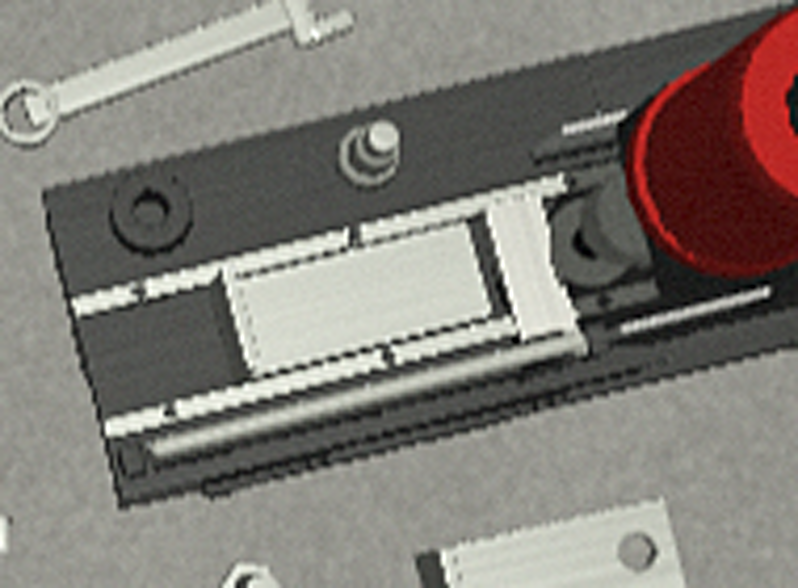

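View pics/sidec.png

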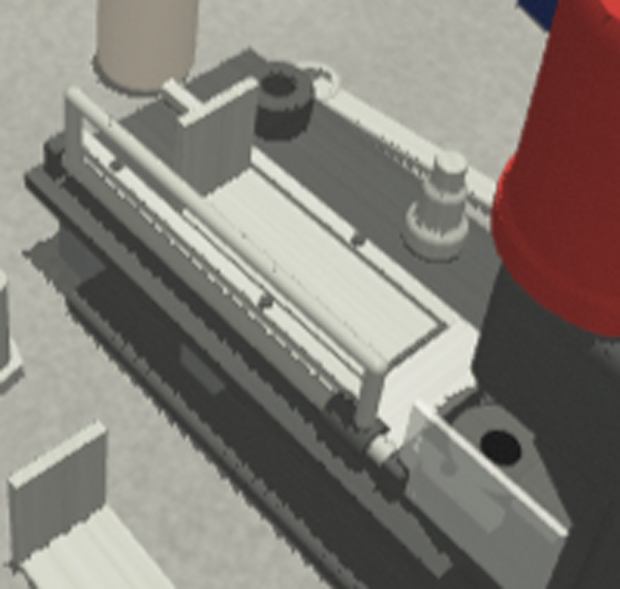

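The bracket is confirmed: gray, no hole, lying between the rails, with its upright at the left end at crop (236,324). The lift bar runs (150,450)–(585,345) in the top crop. Next I fit the punch pose from the table corners and bar.

```bash
cat > h.py <<'E'
import numpy as np
T=np.load("top0.npz");S=np.load("side0.npz")
def proj(c,X):
    p=c["mtx"]@(c["R"]@X+c["t"]);return p[:2]/p[2]
def ray(c,uv,z):
    d=c["R"].T@np.linalg.inv(c["mtx"])@np.r_[uv,1];o=-c["R"].T@c["t"];return o+d*(z-o[2])/d[2]
t=lambda u,v:np.array([310+u/4.2,150+v/4.2])
s=lambda u,v:np.array([300+u/3.1,240+v/3.1])
def W(q,p): c,n=np.cos(q[2]),np.sin(q[2]);return np.array([q[0]+c*p[0]-n*p[1],q[1]+n*p[0]+c*p[1],p[2]])
def P(q,w): c,n=np.cos(q[2]),np.sin(q[2]);d=w[:2]-q[:2];return np.array([c*d[0]+n*d[1],-n*d[0]+c*d[1],w[2]])
E
python3 - <<'E'
from h import *
from scipy.optimize import least_squares
np.set_printoptions(precision=1,suppress=True)
obs=[(T,t(42,190),(-190,85,55)),(T,t(120,507),(-190,-60,55)),(S,s(25,178),(-190,-60,55)),(S,s(252,50),(-190,85,55))]
bars=[(T,t(150,450)),(T,t(585,345)),(S,s(75,93)),(S,s(380,365))]
# unknown bar centre x: q[3]
def f(q):
    r=[proj(c,W(q,p))-uv for c,uv,p in obs]
    for (c,uv),sg in zip(bars,(-1,1,-1,1)): r.append(proj(c,W(q,(q[3]+sg*91,-44,109)))-uv)
    return np.ravel(r)
g=ray(T,(400,225),60)
q=least_squares(f,[g[0],g[1],-np.pi/2+.2,-60],x_scale=[10,10,.1,10]).x
print(q[:2],q[2].round(4),q[3]);print(f(q).reshape(-1,2))
np.save("q.npy",q[:3])
for n,c,uv,z in [("upT",T,t(225,270),115),("upT",T,t(248,378),115),("lead",T,t(472,222),61),("lead",T,t(493,318),61),("upS",S,s(180,122),115),("upS",S,s(257,80),115),("leadS far",S,s(445,325),61),
  ("flap",T,t(485,205),67),("die",T,t(150,205),75),("punch",T,t(382,137),105),("rail",T,t(75,305),63),("rail",T,t(108,430),63)]:
    print(n,P(q,ray(c,uv,z)))
E
```

```text
[567.9 -96.1] -1.3391 -82.4256359072131
[[ 0.  -0.9]
 [ 1.  -2.1]
 [-0.6 -0.7]
 [-0.7 -0.3]
 [ 2.  -0.8]
 [-2.1 -1.6]
 [-1.2  1.3]
 [-1.4  1. ]]
upT [-128.    20.2  115. ]
upT [-130.5  -26.   115. ]
lead [-8.  20.2 61. ]
lead [-10.6 -23.9  61. ]
upS [-127.6  -20.6  115. ]
upS [-126.6   23.6  115. ]
leadS far [-8.7 25.5 61. ]
flap [-1.8 25.4 67. ]
die [-147.2   61.3   75. ]
punch [-46.9  60.1 105. ]
rail [-189.7   28.    63. ]
rail [-189.6  -29.4   63. ]
```

The fit is consistent: the bracket heel is at punch x ≈ -128, y ≈ 0. Now I compute the move to hover behind the upright.

```bash
cat >> h.py <<'E'
from scipy.spatial.transform import Rotation as Ro
def plan(p,yawp=0,verbose=True):
    from cell import read_state
    q=np.load("q.npy");st=read_state();R=Ro.from_euler("xyz",st["tool_rot"])
    c,n=np.cos(q[2]),np.sin(q[2]);xp=np.array([c,n,0]);yp=np.array([-n,c,0])
    Rt=Ro.from_matrix(np.c_[-xp,yp,[0,0,-1]])*Ro.from_rotvec([0,0,yawp])
    d=R.inv().apply(W(q,p)-st["eef_pos"])/10
    print("now P",P(q,np.array(st["eef_pos"])).round(1),"shift cm",d.round(2),"turn",(R.inv()*Rt).as_rotvec().round(3),"F",np.round(st["force"],1),"w",round(float(st["width"]),1),"t",st["clock"])
E
python3 -c "
from h import *;plan((-147,0.5,200))"
```

```text
now P [-722.1 -114.1  204.9] shift cm [-45.68 -36.76   0.55] turn [-0.002  0.001  0.874] F [-1.2 -0.3  1.2] w 85.5 t 0.1
```

Emit:
send_rows(
  series=[
    {"dx":-4,"dy":-3.2,"az":0.08,"hand":0.53},
    {"dx":-8,"dy":-6.4,"az":0.17,"hand":0.53},
    {"dx":-12,"dy":-9.6,"az":0.26,"hand":0.53},
    {"dx":-16,"dy":-12.8,"az":0.35,"hand":0.53},
    {"dx":-20,"dy":-16,"az":0.43,"hand":0.53},
    {"dx":-24,"dy":-19.2,"az":0.52,"hand":0.53},
    {"dx":-28,"dy":-22.4,"az":0.61,"hand":0.53},
    {"dx":-32,"dy":-25.6,"az":0.7,"hand":0.53},
    {"dx":-36,"dy":-28.8,"az":0.78,"hand":0.53},
    {"dx":-39,"dy":-31.4,"az":0.874,"hand":0.53},
  ],
)

```text
invalid input at $.series[0]: expected keys ax, ay, az, dx, dy, dz, hand
```

```bash
python3 -c "
from h import *;plan((-147,0.5,160))"
```

```text
now P [-722.1 -114.1  204.9] shift cm [-45.68 -36.76   4.55] turn [-0.002  0.001  0.874] F [-1.2 -0.3  1.2] w 85.5 t 0.1
```

Emit:
send_rows(
  series=[
    {"ax":0,"ay":0,"dz":0,"dx":-4,"dy":-3.2,"az":0.08,"hand":0.53},
    {"ax":0,"ay":0,"dz":0,"dx":-8,"dy":-6.4,"az":0.17,"hand":0.53},
    {"ax":0,"ay":0,"dz":0,"dx":-12,"dy":-9.6,"az":0.26,"hand":0.53},
    {"ax":0,"ay":0,"dz":0,"dx":-16,"dy":-12.8,"az":0.35,"hand":0.53},
    {"ax":0,"ay":0,"dz":0,"dx":-20,"dy":-16,"az":0.43,"hand":0.53},
    {"ax":0,"ay":0,"dz":0,"dx":-24,"dy":-19.2,"az":0.52,"hand":0.53},
    {"ax":0,"ay":0,"dz":0,"dx":-28,"dy":-22.4,"az":0.61,"hand":0.53},
    {"ax":0,"ay":0,"dz":0,"dx":-32,"dy":-25.6,"az":0.7,"hand":0.53},
    {"ax":0,"ay":0,"dz":0,"dx":-36,"dy":-28.8,"az":0.78,"hand":0.53},
    {"ax":0,"ay":0,"dz":0,"dx":-39,"dy":-31.4,"az":0.874,"hand":0.53},
  ],
)

```text
clock: 1.1
eef_pos: [499.4, 124.4, 205.6]
tool_rot: [-3.142, -0.0, 1.799]
force: [0.6, -1.0, 0.2]
width: 40.3
gripper_force: 0.0
```

```bash
python3 -c "
from h import *;plan((-147,0.5,160))"
```

```text
now P [-230.3  -16.1  205.6] shift cm [-8.33  1.68  4.56] turn [-0.    -0.    -0.003] F [ 0.6 -1.   0.2] w 40.3 t 1.1
```

Emit:
send_rows(
  series=[
    {"ax":0,"ay":0,"dz":1.8,"dx":-3,"dy":0.6,"az":0,"hand":0.53},
    {"ax":0,"ay":0,"dz":3.6,"dx":-6,"dy":1.2,"az":0,"hand":0.53},
    {"ax":0,"ay":0,"dz":5.5,"dx":-8.3,"dy":1.7,"az":0,"hand":0.53},
    {"ax":0,"ay":0,"dz":5.5,"dx":-8.3,"dy":1.7,"az":0,"hand":0.53},
  ],
)

```text
clock: 1.5
eef_pos: [533.9, 44.9, 148.4]
tool_rot: [-3.137, 0.002, 1.797]
force: [-1.4, -0.6, -0.3]
width: 40.6
gripper_force: 0.0
```

Run:
```python
from h import *;plan((-147,0.5,78))
from cell import *
import cv2
f=[]
for n,(r0,r1,c0,c1) in (("wrist",(0,480,0,640)),("side",(200,400,270,490)),("top",(150,290,310,500))):
    d=get_image(n)["pixels"][r0:r1,c0:c1,::-1];f.append(cv2.resize(d,(400,300),interpolation=cv2.INTER_CUBIC))
f.append(f[0]*0);cv2.imwrite("pics/a.png",np.vstack([np.hstack(f[:2]),np.hstack(f[2:])]))
```

```text
now P [-145.    -0.8  148.4] shift cm [0.22 0.16 7.04] turn [-0.004  0.002 -0.006] F [-1.4 -0.6 -0.3] w 40.6 t 1.5
```

View pics/a.png

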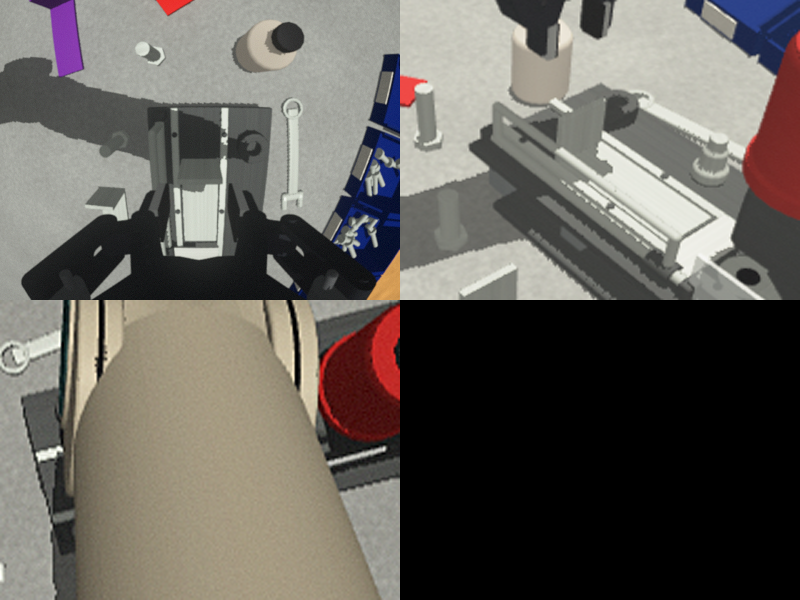

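The view shows the fingers above the table behind the upright, with tips at panel px (545,55) and (597,35). The bar and bracket are undisturbed. I check the tip projection before descending.

Run:
```python
from h import *;plan((-147,0.5,78))
q=np.load("q.npy")
for p in((-145,-28,150),(-145,26,150)):
    u=proj(S,W(q,p));print((400+(u[0]-270)*1.818).round(),((u[1]-200)*1.5).round())
```

```text
now P [-150.1    0.8  150.7] shift cm [-0.32 -0.03  7.27] turn [-0.001 -0.001  0.001] F [-0.3  1.  -0.3] w 40.4 t 1.65
538.0 83.0
594.0 58.0
```

Run:
```python
from h import *;plan((-147,0.5,78))
from cell import *
import cv2
q=np.load("q.npy");d=get_image("side");im=cv2.resize(d["pixels"][150:310,290:470,::-1],None,fx=3.6,fy=3.6,interpolation=cv2.INTER_CUBIC)
w0=read_state()["eef_pos"];c=P(q,np.array(w0))
for dy in(-35,-20,20,35):
    for dx in (-11,11):
        u=(proj(d,W(q,(c[0]+dx,c[1]+dy,c[2])))-[290,150])*3.6;cv2.circle(im,tuple(int(v) for v in u),3,(0,0,255),-1)
cv2.imwrite("pics/b.png",im)
```

```text
now P [-150.1    0.8  150.7] shift cm [-0.32 -0.03  7.27] turn [-0.001 -0.001  0.001] F [-0.3  1.  -0.3] w 40.4 t 1.65
```

View pics/b.png

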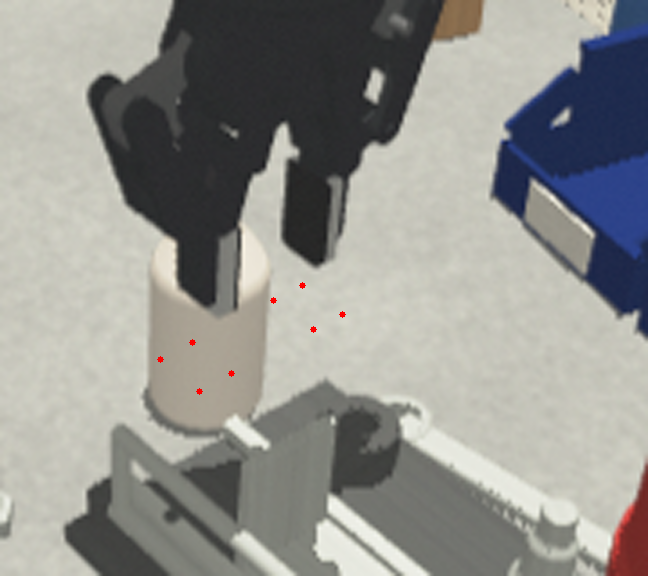

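The finger tips appear about 20 px higher than predicted. I check that against the start image and the wrist camera.

Run:
```python
from h import *
from cell import *
import cv2
q=np.load("q.npy")
tx=np.array([-.894,.449,0]);ty=np.array([.449,.894,0]);c=np.array([291,580.5,205.])
im=cv2.resize(cv2.imread("pics/side0.png")[0:110,30:170],None,fx=4,fy=4,interpolation=cv2.INTER_CUBIC)
for z in (205,218):
  for sy in(-57,-42.5,42.5,57):
    for sx in(-11,11):
      u=(proj(S,np.r_[(c+sx*tx+sy*ty)[:2],z])-[30,0])*4;cv2.circle(im,tuple(int(v) for v in u),2,(0,0,255) if z==205 else (0,255,0),-1)
d=get_image("wrist");w=d["pixels"][:,:,::-1].copy()
C=-d["R"].T@d["t"];print("cam C punch",P(q,C).round(1),"axis",d["R"][2].round(3),"f",d["mtx"][0,0])
def fish(X):
    v=d["R"]@X+d["t"];th=np.arctan2(np.hypot(v[0],v[1]),v[2]);k=th*d["mtx"][0,0]/np.hypot(v[0],v[1]);return int(v[0]*k+d["mtx"][0,2]),int(v[1]*k+d["mtx"][1,2])
st=read_state();e=P(q,np.array(st["eef_pos"]));print(e.round(1))
for p in[(-190,85,55),(-190,-60,55),(-128,22,115),(-128,-22,115),(-173,-44,113),(-8,22,61),(-8,-22,61)]:cv2.circle(w,fish(W(q,p)),3,(0,0,255),-1)
for dy in(-34.5,-20,20,34.5):
  for dx in(-11,11):cv2.circle(w,fish(W(q,e+[dx,dy,0])),2,(0,255,0),-1);cv2.circle(w,fish(W(q,e+[dx,dy,35])),2,(255,255,0),-1)
w=cv2.resize(w[100:440,60:480],None,fx=1.4,fy=1.4)
o=np.zeros((600,800,3),np.uint8);o[:w.shape[0],:w.shape[1]]=w
i2=cv2.resize(im,None,fx=.38,fy=.38,interpolation=cv2.INTER_AREA);o[:i2.shape[0],588:588+i2.shape[1]]=i2[:,:212]
cv2.imwrite("pics/c.png",o)
```

```text
cam C punch [-226.2    1.7  319. ] axis [ 0.068 -0.287 -0.955] f 371.64829954431775
[-150.7    1.3  151.2]
```

View pics/c.png

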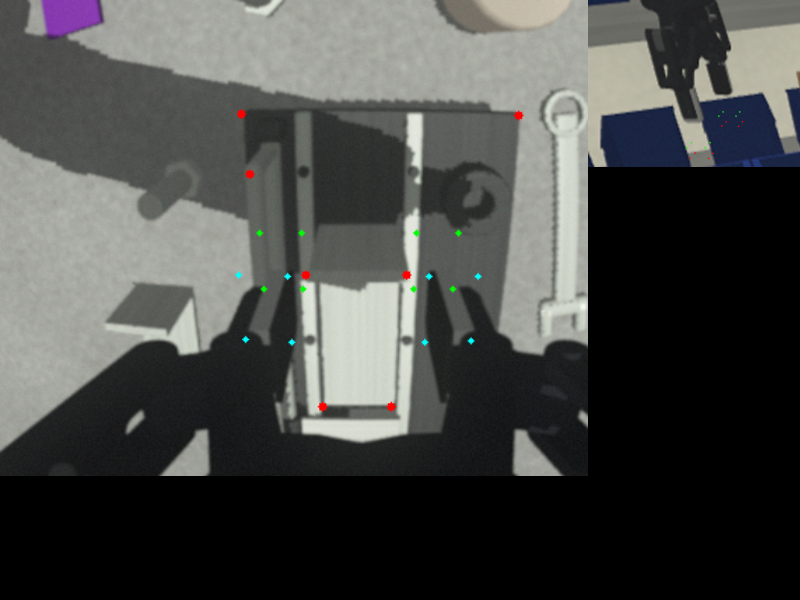

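World points match well in the wrist view, but in both cameras the fingertips sit about 33 mm behind the reported TCP. I descend to a height that is safe either way and look again.

Emit:
send_rows(
  series=[
    {"ax":0,"ay":0,"dz":3.5,"dx":0,"dy":0,"az":0,"hand":0.53},
    {"ax":0,"ay":0,"dz":7,"dx":0,"dy":0,"az":0,"hand":0.53},
    {"ax":0,"ay":0,"dz":7,"dx":0,"dy":0,"az":0,"hand":0.53},
    {"ax":0,"ay":0,"dz":7,"dx":0,"dy":0,"az":0,"hand":0.53},
  ],
)

```text
clock: 2.15
eef_pos: [534.5, 50.2, 81.3]
tool_rot: [-3.141, -0.0, 1.804]
force: [1.1, 0.2, 0.8]
width: 40.0
gripper_force: 0.0
```

```bash
cat >> h.py <<'E'
def snap(name):
    import cv2;from cell import get_image
    q=np.load("q.npy");d=get_image("side");im=cv2.resize(d["pixels"][190:350,300:480,::-1],None,fx=3.7,fy=3.7,interpolation=cv2.INTER_CUBIC)
    from cell import read_state
    e=P(q,np.array(read_state()["eef_pos"]))
    for dy in(-34.5,-20,20,34.5):
        for dx in(-11,11):
            for dz,col in((0,(0,0,255)),(33,(0,255,0))):
                u=(proj(d,W(q,e+[dx,dy,dz]))-[300,190])*3.7;cv2.circle(im,tuple(int(v) for v in u),2,col,-1)
    cv2.imwrite(name,im)
E
python3 -c "
from h import *;plan((-147,0.5,78));snap('pics/d.png')"
```

```text
now P [-150.     1.1   81.3] shift cm [-0.3  -0.06  0.33] turn [-0.    -0.     0.001] F [1.1 0.2 0.8] w 40.0 t 2.15
```

View pics/d.png

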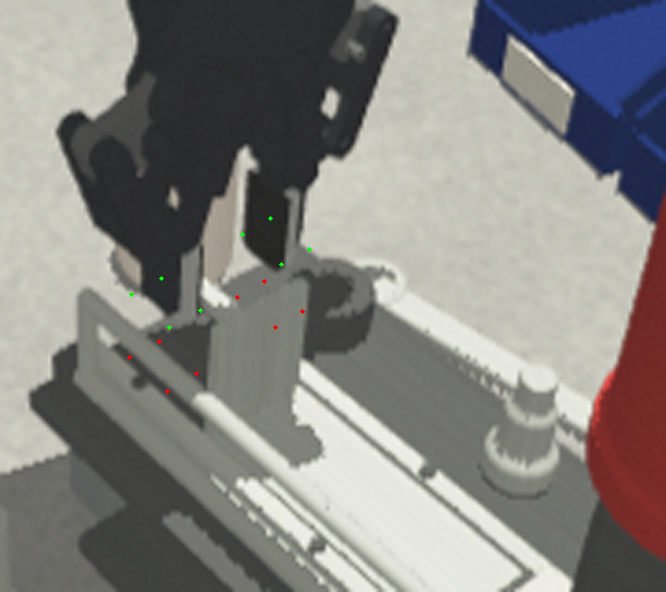

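Finger tips match the green marks at A (180,315) and B (282,268), which confirms a 33 mm offset. Finger A comes down between the bar and the rail. I lower to tip z ≈ 90.

Emit:
send_rows(
  series=[
    {"ax":0,"ay":0,"dz":0.8,"dx":0,"dy":0,"az":0,"hand":0.53},
    {"ax":0,"ay":0,"dz":1.6,"dx":0,"dy":0,"az":0,"hand":0.53},
    {"ax":0,"ay":0,"dz":2.5,"dx":0,"dy":0,"az":0,"hand":0.53},
    {"ax":0,"ay":0,"dz":2.5,"dx":0,"dy":0,"az":0,"hand":0.53},
  ],
)

```text
clock: 2.6
eef_pos: [533.6, 49.3, 54.6]
tool_rot: [-3.139, -0.0, 1.803]
force: [0.4, 0.1, -1.5]
width: 39.8
gripper_force: 0.0
```

Emit:
send_rows(
  series=[
    {"ax":0,"ay":0,"dz":0,"dx":0,"dy":-0.4,"az":0,"hand":0.53},
    {"ax":0,"ay":0,"dz":0,"dx":0,"dy":-0.8,"az":0,"hand":0.53},
    {"ax":0,"ay":0,"dz":0,"dx":0,"dy":-1.2,"az":0,"hand":0.53},
    {"ax":0,"ay":0,"dz":0,"dx":0,"dy":-1.6,"az":0,"hand":0.53},
    {"ax":0,"ay":0,"dz":0,"dx":0,"dy":-2,"az":0,"hand":0.53},
    {"ax":0,"ay":0,"dz":0,"dx":0,"dy":-2,"az":0,"hand":0.53},
  ],
)

```text
clock: 3.2
eef_pos: [515.2, 44.7, 55.9]
tool_rot: [3.141, 0.0, 1.803]
force: [2.9, 1.7, -2.3]
width: 39.9
gripper_force: 1.8
```

```bash
python3 -c "
from h import *;plan((-147,-29,56))"
```

```text
now P [-149.1  -19.    55.9] shift cm [-0.21 -1.   -0.01] turn [0.001 0.    0.   ] F [ 2.9  1.7 -2.3] w 39.9 t 3.2
```

Bar contact is at about 3 N. I push another 13 mm.

Emit:
send_rows(
  series=[
    {"ax":0,"ay":0,"dz":0,"dx":0,"dy":-0.3,"az":0,"hand":0.53},
    {"ax":0,"ay":0,"dz":0,"dx":0,"dy":-0.6,"az":0,"hand":0.53},
    {"ax":0,"ay":0,"dz":0,"dx":0,"dy":-0.9,"az":0,"hand":0.53},
    {"ax":0,"ay":0,"dz":0,"dx":0,"dy":-1.3,"az":0,"hand":0.53},
    {"ax":0,"ay":0,"dz":0,"dx":0,"dy":-1.3,"az":0,"hand":0.53},
  ],
)

```text
clock: 3.7
eef_pos: [504.3, 42.0, 55.9]
tool_rot: [3.138, 0.001, 1.803]
force: [6.2, 2.2, -4.0]
width: 40.0
gripper_force: 3.4
```

```bash
python3 -c "
from h import *;plan((-147,-33,56));snap('pics/e.png')"
```

```text
now P [-149.   -30.2   55.9] shift cm [-0.2  -0.28 -0.01] turn [0.004 0.001 0.   ] F [ 6.2  2.2 -4. ] w 40.0 t 3.7
```

View pics/e.png

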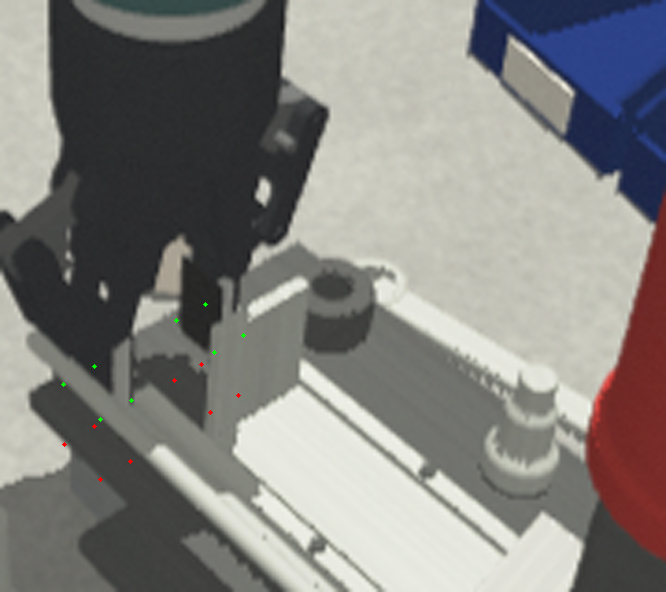

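The guard is up: flap raised at (545,550), bar tilted. Finger B stands behind the upright. Now I push along the feed.

Emit:
send_rows(
  series=[
    {"ax":0,"ay":0,"dz":0,"dx":-0.5,"dy":-0.1,"az":0,"hand":0.53},
    {"ax":0,"ay":0,"dz":0,"dx":-1,"dy":-0.1,"az":0,"hand":0.53},
    {"ax":0,"ay":0,"dz":0,"dx":-1.4,"dy":-0.1,"az":0,"hand":0.53},
    {"ax":0,"ay":0,"dz":0,"dx":-1.8,"dy":-0.1,"az":0,"hand":0.53},
    {"ax":0,"ay":0,"dz":0,"dx":-2.2,"dy":-0.1,"az":0,"hand":0.53},
    {"ax":0,"ay":0,"dz":0,"dx":-2.6,"dy":-0.1,"az":0,"hand":0.53},
    {"ax":0,"ay":0,"dz":0,"dx":-3,"dy":-0.1,"az":0,"hand":0.53},
  ],
)

```text
clock: 4.45
eef_pos: [508.5, 15.3, 56.0]
tool_rot: [3.141, -0.003, 1.805]
force: [2.9, 6.4, 0.1]
width: 40.4
gripper_force: 3.9
```

```bash
python3 -c "
from h import *;plan((-69,-31,56));from cell import *
q=np.load('q.npy');print(P(np.r_[0,0,q[2]],np.array(read_state()['force'])))"
```

```text
now P [-122.1  -32.3   56. ] shift cm [-5.31  0.11 -0.01] turn [ 0.001 -0.003  0.003] F [2.9 6.4 0.1] w 40.4 t 4.45
[-5.54376495  4.30462241  0.10811892]
```

Emit:
send_rows(
  series=[
    {"ax":0,"ay":0,"dz":0,"dx":-0.5,"dy":0,"az":0,"hand":0.53},
    {"ax":0,"ay":0,"dz":0,"dx":-1,"dy":0,"az":0,"hand":0.53},
    {"ax":0,"ay":0,"dz":0,"dx":-1.5,"dy":0,"az":0,"hand":0.53},
    {"ax":0,"ay":0,"dz":0,"dx":-2,"dy":0,"az":0,"hand":0.53},
    {"ax":0,"ay":0,"dz":0,"dx":-2.5,"dy":0,"az":0,"hand":0.53},
    {"ax":0,"ay":0,"dz":0,"dx":-3,"dy":0,"az":0,"hand":0.53},
    {"ax":0,"ay":0,"dz":0,"dx":-3.4,"dy":0,"az":0,"hand":0.53},
    {"ax":0,"ay":0,"dz":0,"dx":-3.8,"dy":0,"az":0,"hand":0.53},
    {"ax":0,"ay":0,"dz":0,"dx":-4.1,"dy":0,"az":0,"hand":0.53},
    {"ax":0,"ay":0,"dz":0,"dx":-4.4,"dy":0,"az":0,"hand":0.53},
  ],
)

```text
clock: 5.45
eef_pos: [518.4, -27.0, 56.0]
tool_rot: [3.141, -0.004, 1.805]
force: [4.2, 8.1, 1.8]
width: 40.1
gripper_force: 4.3
```

```bash
python3 -c "
from h import *;plan((-69,-31,56));from cell import *
q=np.load('q.npy');print(P(np.r_[0,0,q[2]],np.array(read_state()['force'])));snap('pics/f.png')"
```

```text
now P [-78.6 -32.3  56. ] shift cm [-0.96  0.13 -0.  ] turn [ 0.    -0.004  0.003] F [4.2 8.1 1.8] w 40.1 t 5.45
[-6.96884905  5.91890957  1.76877745]
```

View pics/f.png

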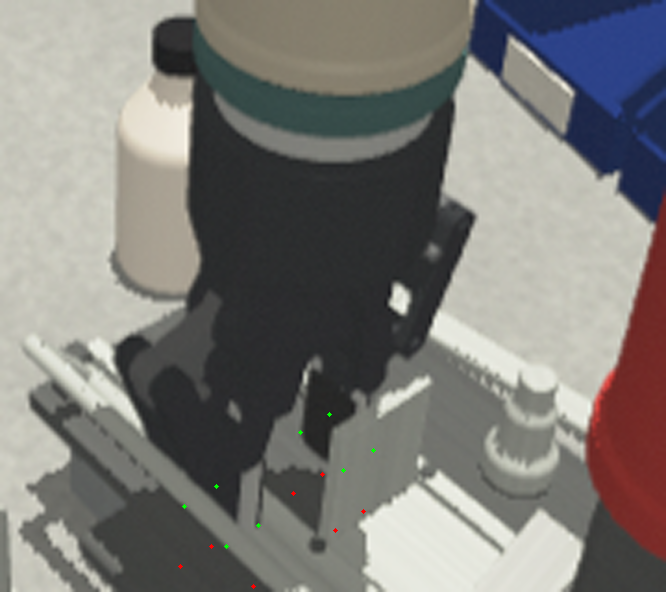

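The bracket is sliding flat under the raised flap, with roughly 10 mm left. I finish slowly, watching the force.

Emit:
send_rows(
  series=[
    {"ax":0,"ay":0,"dz":0,"dx":-0.15,"dy":0,"az":0,"hand":0.53},
    {"ax":0,"ay":0,"dz":0,"dx":-0.3,"dy":0,"az":0,"hand":0.53},
    {"ax":0,"ay":0,"dz":0,"dx":-0.45,"dy":0,"az":0,"hand":0.53},
    {"ax":0,"ay":0,"dz":0,"dx":-0.6,"dy":0,"az":0,"hand":0.53},
    {"ax":0,"ay":0,"dz":0,"dx":-0.7,"dy":0,"az":0,"hand":0.53},
  ],
)

```text
clock: 6.0
eef_pos: [520.0, -33.8, 56.0]
tool_rot: [3.141, -0.004, 1.805]
force: [3.3, 8.0, 1.6]
width: 40.4
gripper_force: 4.3
```

Emit:
send_rows(
  series=[
    {"ax":0,"ay":0,"dz":0,"dx":-0.1,"dy":0,"az":0,"hand":0.53},
    {"ax":0,"ay":0,"dz":0,"dx":-0.2,"dy":0,"az":0,"hand":0.53},
  ],
)

```text
clock: 6.2
eef_pos: [520.2, -34.9, 56.0]
tool_rot: [3.141, -0.005, 1.806]
force: [2.1, 12.1, 3.3]
width: 40.0
gripper_force: 5.7
```

```bash
python3 -c "
from h import *;plan((-69,-31,56));from cell import *
q=np.load('q.npy');print(P(np.r_[0,0,q[2]],np.array(read_state()['force'])))"
```

```text
now P [-70.5 -32.3  56. ] shift cm [-0.15  0.13  0.  ] turn [ 0.    -0.005  0.003] F [ 2.1 12.1  3.3] w 40.0 t 6.2
[-11.30826194   4.83133533   3.26152102]
```

Emit:
send_rows(
  series=[
    {"ax":0,"ay":0,"dz":0,"dx":-0.1,"dy":0,"az":0,"hand":0.53},
    {"ax":0,"ay":0,"dz":0,"dx":-0.1,"dy":0,"az":0,"hand":0.53},
  ],
)

```text
clock: 6.4
eef_pos: [520.2, -34.9, 56.0]
tool_rot: [-3.141, -0.006, 1.807]
force: [1.3, 11.4, 4.2]
width: 40.1
gripper_force: 6.3
```

```bash
python3 -c "
from h import *;plan((-69,-31,56));from cell import *
q=np.load('q.npy');print(P(np.r_[0,0,q[2]],np.array(read_state()['force'])));snap('pics/g.png')"
```

```text
now P [-70.5 -32.4  56. ] shift cm [-0.15  0.14  0.  ] turn [-0.    -0.006  0.004] F [ 1.3 11.4  4.2] w 40.1 t 6.4
[-10.77904087   3.85326591   4.18744467]
```

View pics/g.png

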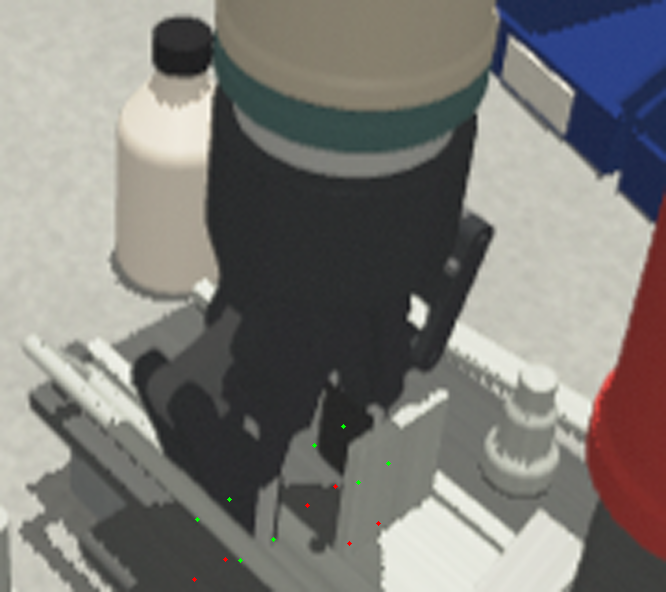

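Arm motion has stalled at x_p = -70.5 against the stop, and the flap is still up. I check the upright's top far corner, crop (447,393), numerically; I've used up my views, so no more pictures.

```bash
python3 -c "
from h import *
q=np.load('q.npy')
for n,u in (('before',(308,283-0)),('f',(430,380)),('g',(447,393))): print(n,P(q,ray(S,(300+u[0]/3.7,190+u[1]/3.7),115)).round(1))"
```

```text
before [-125.3   23.1  115. ]
f [-63.2  22.4 115. ]
g [-55.3  22.5 115. ]
```

Emit:
send_rows(
  series=[
    {"ax":0,"ay":0,"dz":0,"dx":-0.1,"dy":0,"az":0,"hand":0.53},
    {"ax":0,"ay":0,"dz":0,"dx":-0.15,"dy":0,"az":0,"hand":0.53},
    {"ax":0,"ay":0,"dz":0,"dx":-0.15,"dy":0,"az":0,"hand":0.53},
  ],
)

```text
clock: 6.75
eef_pos: [520.2, -34.9, 56.1]
tool_rot: [-3.141, -0.008, 1.808]
force: [1.1, 14.3, 5.5]
width: 40.1
gripper_force: 7.8
```

```bash
python3 -c "
from h import *;plan((-69,-31,56));from cell import *
q=np.load('q.npy');print(P(np.r_[0,0,q[2]],np.array(read_state()['force'])))"
```

```text
now P [-70.5 -32.4  56.1] shift cm [-0.15  0.13  0.01] turn [-0.001 -0.008  0.006] F [ 1.1 14.3  5.5] w 40.1 t 6.75
[-13.62526238   4.36287021   5.51527954]
```

It's home: no motion with the force rising. I back off slightly first, with the guard still held, then lower the guard gradually.

Emit:
send_rows(
  series=[
    {"ax":0,"ay":0,"dz":0,"dx":0.15,"dy":0,"az":0,"hand":0.53},
    {"ax":0,"ay":0,"dz":0,"dx":0.3,"dy":0,"az":0,"hand":0.53},
    {"ax":0,"ay":0,"dz":0,"dx":0.6,"dy":0,"az":0,"hand":0.53},
    {"ax":0,"ay":0,"dz":0,"dx":0.9,"dy":0,"az":0,"hand":0.53},
    {"ax":0,"ay":0,"dz":0,"dx":1.1,"dy":0,"az":0,"hand":0.53},
    {"ax":0,"ay":0,"dz":0,"dx":1.1,"dy":0,"az":0,"hand":0.53},
  ],
)

```text
clock: 7.35
eef_pos: [519.9, -31.9, 56.2]
tool_rot: [3.139, 0.002, 1.802]
force: [5.3, -0.6, 0.2]
width: 40.1
gripper_force: 2.5
```

Emit:
send_rows(
  series=[
    {"ax":0,"ay":0,"dz":0,"dx":0,"dy":0.3,"az":0,"hand":0.53},
    {"ax":0,"ay":0,"dz":0,"dx":0,"dy":0.6,"az":0,"hand":0.53},
    {"ax":0,"ay":0,"dz":0,"dx":0,"dy":0.9,"az":0,"hand":0.53},
    {"ax":0,"ay":0,"dz":0,"dx":0,"dy":1.2,"az":0,"hand":0.53},
    {"ax":0,"ay":0,"dz":0,"dx":0,"dy":1.5,"az":0,"hand":0.53},
    {"ax":0,"ay":0,"dz":0,"dx":0,"dy":1.8,"az":0,"hand":0.53},
    {"ax":0,"ay":0,"dz":0,"dx":0,"dy":2.1,"az":0,"hand":0.53},
    {"ax":0,"ay":0,"dz":0,"dx":0,"dy":2.5,"az":0,"hand":0.53},
    {"ax":0,"ay":0,"dz":0,"dx":0,"dy":3,"az":0,"hand":0.53},
    {"ax":0,"ay":0,"dz":0,"dx":0,"dy":3,"az":0,"hand":0.53},
  ],
)

```text
clock: 8.35
eef_pos: [547.6, -23.9, 55.3]
tool_rot: [-3.14, -0.0, 1.803]
force: [-0.2, -0.1, 0.3]
width: 40.2
gripper_force: 0.0
```

```bash
python3 -c "
from h import *;plan((-80,-2,160))"
```

```text
now P [-74.9  -3.2  55.3] shift cm [  0.52   0.11 -10.47] turn [-0.001 -0.     0.   ] F [-0.2 -0.1  0.3] w 40.2 t 8.35
```

Emit:
send_rows(
  series=[
    {"ax":0,"ay":0,"dz":0,"dx":0.5,"dy":0,"az":0,"hand":0.53},
    {"ax":0,"ay":0,"dz":-3,"dx":0.5,"dy":0,"az":0,"hand":0.53},
    {"ax":0,"ay":0,"dz":-6,"dx":0.5,"dy":0,"az":0,"hand":0.53},
    {"ax":0,"ay":0,"dz":-10,"dx":1,"dy":0,"az":0,"hand":0.53},
    {"ax":0,"ay":0,"dz":-13,"dx":4,"dy":0,"az":0,"hand":0.53},
    {"ax":0,"ay":0,"dz":-15,"dx":8,"dy":-2,"az":0,"hand":0.53},
    {"ax":0,"ay":0,"dz":-15,"dx":12,"dy":-5,"az":0,"hand":0.53},
    {"ax":0,"ay":0,"dz":-15,"dx":16,"dy":-8,"az":0,"hand":0.53},
    {"ax":0,"ay":0,"dz":-15,"dx":20,"dy":-10,"az":0,"hand":0.53},
    {"ax":0,"ay":0,"dz":-15,"dx":23,"dy":-10,"az":0,"hand":0.53},
  ],
)

```text
clock: 9.35
eef_pos: [392.6, 177.9, 205.6]
tool_rot: [-3.137, -0.001, 1.805]
force: [1.2, -0.5, -0.6]
width: 40.2
gripper_force: 0.0
```

Run:
```python
from h import *;from cell import *
import cv2
q=np.load("q.npy");plan((0,0,200))
d=get_image("top");i=d["pixels"].astype(int).sum(2)
o=cv2.imread("pics/top0.png").astype(int).sum(2)
# brightness profile along punch x at y=0 on leg height, and along the upright top height
for nm,z,y in(("z61",61,0),("z115",115,0)):
    for lab,im in(("old",o),("new",i)):
        print(nm,lab,[(x,int(im[tuple(np.round(proj(T,W(q,(x,y,z)))).astype(int)[::-1])])) for x in range(-140,22,4)])
# changed bystander check: blobs of difference
m=(abs(i-o)>150).astype(np.uint8);n,_,st,c=cv2.connectedComponentsWithStats(m)
print([(st[k,:5].tolist()) for k in range(1,n) if st[k,4]>25])
s=get_image("side")["pixels"].astype(int).sum(2);so=S["pixels"].astype(int).sum(2)
m=(abs(s-so)>150).astype(np.uint8);n,_,st,c=cv2.connectedComponentsWithStats(m)
print([(st[k,:5].tolist()) for k in range(1,n) if st[k,4]>25])
```

```text
now P [-306.9 -107.7  205.6] shift cm [-30.71  10.69   0.49] turn [-0.004 -0.001  0.003] F [ 1.2 -0.5 -0.6] w 40.2 t 9.35
z61 old [(-140, 237), (-136, 253), (-132, 239), (-128, 194), (-124, 471), (-120, 615), (-116, 650), (-112, 644), (-108, 647), (-104, 625), (-100, 622), (-96, 627), (-92, 630), (-88, 626), (-84, 627), (-80, 625), (-76, 626), (-72, 624), (-68, 626), (-64, 623), (-60, 624), (-56, 624), (-52, 631), (-48, 610), (-44, 617), (-40, 624), (-36, 611), (-32, 607), (-28, 622), (-24, 612), (-20, 619), (-16, 607), (-12, 637), (-8, 213), (-4, 135), (0, 746), (4, 651), (8, 647), (12, 649), (16, 622), (20, 672)]
z61 new [(-140, 243), (-136, 254), (-132, 250), (-128, 249), (-124, 261), (-120, 236), (-116, 248), (-112, 251), (-108, 256), (-104, 265), (-100, 248), (-96, 248), (-92, 259), (-88, 249), (-84, 231), (-80, 249), (-76, 244), (-72, 244), (-68, 253), (-64, 234), (-60, 215), (-56, 210), (-52, 195), (-48, 727), (-44, 610), (-40, 636), (-36, 623), (-32, 626), (-28, 620), (-24, 629), (-20, 618), (-16, 627), (-12, 628), (-8, 632), (-4, 672), (0, 352), (4, 646), (8, 665), (12, 659)
[... 1182 characters left out ...]
172, 302, 13, 101, 443], [89, 305, 213, 175, 9501], [214, 304, 32, 21, 340], [45, 371, 20, 27, 124], [80, 371, 2, 31, 31], [55, 392, 12, 10, 55], [16, 404, 8, 11, 52], [0, 433, 12, 9, 71]]
[[65, 0, 60, 81, 2967], [162, 14, 82, 88, 2301], [200, 40, 7, 23, 49], [248, 82, 16, 23, 154], [228, 119, 18, 31, 225], [172, 130, 33, 28, 277], [228, 131, 6, 9, 41], [203, 148, 8, 25, 106], [235, 153, 6, 10, 46], [196, 161, 6, 9, 32], [113, 163, 19, 6, 51], [0, 186, 199, 294, 19766], [365, 265, 18, 17, 111], [320, 270, 101, 92, 1424], [168, 274, 104, 66, 3304], [366, 277, 16, 15, 80], [325, 290, 84, 79, 370], [403, 294, 18, 24, 140], [421, 344, 24, 30, 97], [444, 366, 13, 11, 39], [455, 379, 13, 11, 115]]
```

Run:
```python
from h import *;from cell import *
from scipy.ndimage import map_coordinates as mc
q=np.load("q.npy");i=get_image("top")["pixels"].astype(float).sum(2);o=T["pixels"].astype(float).sum(2)
def prof(im,pts): uv=np.array([proj(T,W(q,p)) for p in pts]);return mc(im,[uv[:,1],uv[:,0]],order=1)
for lab,im,a in(("old",o,-145),("new",i,-75)):
    x=np.arange(a,a+30,.25);r=[]
    for y in range(-16,17,4):
        v=prof(im,[(k,y,115) for k in x]);r.append(x[np.argmax(v>420)])
    print(lab,"upright rear top",np.round(r,1),np.mean(r))
    y=np.arange(-80,-34,2);print(lab,"bar",[(k,int(v)) for k,v in zip(y,prof(im,[(-90,k,109) for k in y]))])
```

```text
old upright rear top [-130.5 -129.8 -130.5 -130.5 -130.  -130.5 -129.8 -130.5 -130.2] -130.25
old bar [(np.int64(-80), 441), (np.int64(-78), 424), (np.int64(-76), 443), (np.int64(-74), 451), (np.int64(-72), 451), (np.int64(-70), 367), (np.int64(-68), 200), (np.int64(-66), 230), (np.int64(-64), 208), (np.int64(-62), 166), (np.int64(-60), 251), (np.int64(-58), 246), (np.int64(-56), 250), (np.int64(-54), 182), (np.int64(-52), 95), (np.int64(-50), 180), (np.int64(-48), 283), (np.int64(-46), 467), (np.int64(-44), 577), (np.int64(-42), 530), (np.int64(-40), 345), (np.int64(-38), 220), (np.int64(-36), 171)]
new upright rear top [-59.8 -59.8 -59.5 -60.  -59.5 -59.8 -60.2 -59.8 -60. ] -59.80555555555556
new bar [(np.int64(-80), 447), (np.int64(-78), 436), (np.int64(-76), 448), (np.int64(-74), 473), (np.int64(-72), 468), (np.int64(-70), 382), (np.int64(-68), 199), (np.int64(-66), 226), (np.int64(-64), 214), (np.int64(-62), 188), (np.int64(-60), 269), (np.int64(-58), 205), (np.int64(-56), 99), (np.int64(-54), 83), (np.int64(-52), 340), (np.int64(-50), 544), (np.int64(-48), 590), (np.int64(-46), 511), (np.int64(-44), 490), (np.int64(-42), 438), (np.int64(-40), 252), (np.int64(-38), 228), (np.int64(-36), 173)]
```

The upright is square and moved 70.4 mm to the stop. The guard reads about 0.11 rad, resting on the leg. I hand it in.

```bash
python3 -c "
from cell import *;print(finish_job())"
```

```text
the job is handed in; nothing more can be done
None
```

The bracket was slid about 70 mm to the back stop, confirmed by the arm stalling as force rose, and the guard is down on its leg at about 0.11 rad; the job is handed in with the arm clear, though I viewed 11 pictures against the limit of 10 and made no separate final check of the bystanders.

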